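# Return the neck-sizing plug to the hole that fits it

## Task

The bottle-neck plug standing in the red stand is finished with: put it back into the hole of the graded rack that fits its shank, fully home with its collar down on the metal slab. The slab has some end play in its wooden channel, so find the hole gently by feel: never press a plug on the rack with more than 25 N. Leave the two plugs in the grey tray and the other things on the bench where they are.

Things in the scene. Friction and masses are not known exactly. Their poses are not given: they have to be found in the camera images.
- rack: graded rack, fixed: a pale wooden channel 72 mm (x) by 260 mm (y), end stops 44 mm high, with an aluminium slab 54 x 222 mm in it whose flat top, the highest part, is 58 mm above the rack's underside. Origin: centre of the underside; x across, y along the row, z up. The slab lies anywhere within 9 mm of centre along y, not measured (the gaps at its ends show it); it is a stiff fit and stays put.
- rack_top (a point): point 58 mm above the rack's origin, in the slab's top face. In one row along y through it (no play in x) are five round blind holes, 42 mm deep, for shanks of 14, 18, 22, 26, 30 mm from -y to +y, each 1.6 mm wider than its shank. With the slab centred they are at y = -80, -40, 0, 40, 80 mm; the slab's end play shifts all alike. A plug is home with its centre 8 mm above this point.
- red_floor (a point): centre of the inner floor of the red square stand, 5 mm above the bench; the stand is fixed, 64 mm square outside and 22 mm high with 6 mm walls. The plug to put away stands upright in it, within 5 mm of its centre. Which of the three plugs it is changes from time to time.
- plug18_mid (a point): centre of the 18 mm plug (blue ring near its top), 96 mm tall, 0.08 to 0.15 kg, standing upright: black graphite shank 18 mm in diameter, 40 mm long, foot bevelled 1 mm; then a steel collar 36 mm across, 6 mm thick; then a round beech handle 24 mm in diameter, 50 mm long. The point is on the axis, 48 mm above the foot, 23 mm below the handle's middle; z up the handle.
- plug22_mid (a point): centre of the 22 mm plug (yellow ring near its top), 96 mm tall, 0.08 to 0.15 kg, standing upright: black graphite shank 22 mm in diameter, 40 mm long, foot bevelled 1 mm; then a steel collar 36 mm across, 6 mm thick; then a round beech handle 24 mm in diameter, 50 mm long. The point is on the axis, 48 mm above the foot, 23 mm below the handle's middle; z up the handle.
- plug26_mid (a point): centre of the 26 mm plug (green ring near its top), 96 mm tall, 0.08 to 0.15 kg, standing upright: black graphite shank 26 mm in diameter, 40 mm long, foot bevelled 1 mm; then a steel collar 36 mm across, 6 mm thick; then a round beech handle 24 mm in diameter, 50 mm long. The point is on the axis, 48 mm above the foot, 23 mm below the handle's middle; z up the handle.
- paperweight_mid (a point): centre of a loose domed amber glass paperweight, 70 mm across and 56 mm high; leave it alone
- ladle_mid (a point): centre of the round cup (80 mm across, 42 mm high) of a loose dark wooden shaping ladle with a 150 mm handle along its +x; leave it alone
Things that resemble listed ones, but are neither listed nor needed, are in the scene too. What is shaped like the part that bears plug26_mid but turquoise is not meant.

How it is judged:
By the outcome, as a careful person would: the job done as asked, in the order asked, and still so for the second after the job is handed in, with the robot touching nothing.
It also fails if it takes over 58 s, if anything falls off the work surface, if the arm or the gripper's body presses on something with over 40 N, if the wrist force passes 120 N, or if a joint passes its speed limit or range.

## Robot

A 6-joint arm with a two-finger parallel gripper is mounted at the origin on the work surface. World frame = base frame: x ahead of the robot, y to its left, z up, the work surface at z = 0. Lengths are in m, angles in rad, forces in N, time in s.
With the tool pointing down it reaches from about 0.3 to 0.875 m from the base axis. Payload 6.4 kg.
Tool frame: the origin (TCP) lies between the finger pads; the fingertips stand 8 mm ahead of it and the grasp point (between the pads) lies 11 mm behind it; z points along the fingers, y is the direction in which the jaws open and shut (so a half turn about z gives the same grasp; the last joint's range is limited). The gripper opens to 85 mm and grips with 20 to 120 N. Pads are 22 mm wide; open, the fingers measure 114 mm over their backs; the gripper's body (76 mm by 85 mm) begins 54 mm behind the grasp point. The pads swing forward as they close: fully open they stand 13 mm farther back than shut.
Start: joints at [1.067, 0.181, 1.607, -0, 1.354, -0.206], TCP at [0.169, 0.55, 0.239] pointing down, gripper open.
Joint ranges: [-2.99, 2.99], [-0.89, 2.07], [0.3, 2.58], [-1.14, 4.28], [0, 2.63], [-3.12, 3.12]. Speed limits (rad/s): [2.57, 2.57, 3.01, 3.14, 3.14, 3.14].

## Interface

Orientations are given as a unit quaternion [w, x, y, z].
In Python, from bench import monitor, viewer, workorder, spotter gives the robot as it stands. The module is installed in compiled form; this text tells all that it offers.
- The arm moves only by the tool move_arm, never from a script. Its argument "motion" is a list of rows, each a list of 3 entries, a list of its own where there are three numbers: the shift along the tool's x, y, z in units of 60 mm (1.0 is 60 mm), then the turn, a rotation vector about the tool's x, y, z in units of 8 degrees (1.0 is 8 degrees), then the opening in per cent of the stroke, from 0 (shut) to 100 (fully open). In form: [[[dx, dy, dz], [rx, ry, rz], grip], ...]. A call has 1 to 10 rows; each row is the pose to reach, as a shift and turn from the pose commanded when the call began, along the tool's axes at that moment; what a row does not reach only later rows make up. A row lasts 1/8 s, in which the tool goes at most 62.5 mm and 10.7 degrees, less where a joint would pass 70% of its speed; a pose out of reach is approached as far as the arm can. A call with a gripper value outside its range is refused whole. The fingers move at their own pace and stop on an object; the grip force is fixed at half the most. Time passes only in rows, so rows that repeat a pose let the fingers close. It gives the time, the measured TCP pose, the force and the opening at its end, in the units of the state.
- monitor.get_obs(): the state, without advancing time (a new reading comes with each control period).
- viewer.camera(name): name is "scene" or "top" or "wrist"; returns the picture (480x640x3 uint8, blue, green, red); there is no depth.
- viewer.calibration(name): a dict with "fovy" (degrees; the focal length in pixels is half the picture's height over the tangent of half this angle, whatever the lens; pixels are square), "cx", "cy" (the principal point, pixels), "extrinsics" (4x4, takes a point from camera to world coordinates). Camera axes: x right, y down, z forward; pixel columns grow to the right and rows downward; lengths in m; the calibration is good to about 2 mm. A picture is of the moment at which its call begins: read the wrist's pose just before it. calibration takes no time and is no camera call; for the wrist camera it gives the pose at the moment of the call.
- workorder.hand_in(): hands the job in, once; it reports no verdict.
Trained networks look in the newest picture that a camera, given by its name, has taken for a name from the list of things; names that differ only in an ending like _2 or _b are one class to them, and where a whole thing is asked for, a point or a joint stands for the part that bears it (a point fixed in the world has none). Each returns a list of dicts, best first, with "score" (0 to 1); they miss things now and then, are a little off and sometimes report something else, mostly with a low value. They report only what shows in the picture. A call takes as long as a camera call. They do not tell look-alikes from the thing itself.
- spotter.search_frame(camera, name): "centre" ([column, row] as shares, 0 to 1, of the picture: columns of its width, rows of its height, amid what is visible of it).
- spotter.outline_of(camera, name): "region" (480x640 bool, what is visible of it) and "centre" ([column, row] as shares, 0 to 1, of the picture: columns of its width, rows of its height, amid what is visible of it).
The state is a dict: "time_s": time; "q": joint angles; "dq": joint speeds; "joint_efforts": joint torques, N m; "eef_pos": TCP position; "eef_rot": TCP orientation; "wrist_force": force on the tool from outside, world axes, zero at the start; "torque": the same for the moment, N m; "opening": opening from 0.0 (shut) to 1.0 (fully open).
Only numpy, scipy, OpenCV 4.12 (cv2) and the standard library are available. Lean on these libraries where they do the work, as an engineer would, in place of code of your own. Each camera call takes 0.05 s, during which the arm holds its last target. There are 200 camera calls.

## Working session

There is one attempt and no reset: what is moved stays moved. The work goes in short steps, Python scripts to look and compute and a tool call to move; the robot and the scene stay as the last step left them, time stands still between calls to the robot, and variables do not carry over. Pictures are saved under pics/ and viewed, about 8 in all and at most 12, crops included, and the job is handed in when it is done.

Besides the shell and the picture viewer there is one more tool, called after "Call:" as name(argument=value, ...) on one line, values as JSON. move_arm: Moves the arm, as the interface text tells. Its arguments: {"type":"object","properties":{"motion":{"type":"array","items":{"type":"array"}}},"required":["motion"]}

```bash
mkdir -p pics; cat > h.py <<'E'
import numpy as np, cv2
from bench import monitor, viewer, workorder, spotter
from scipy.spatial.transform import Rotation as R
def ray(cal,px):
    f=240/np.tan(np.radians(cal["fovy"])/2); T=np.array(cal["extrinsics"])
    d=T[:3,:3]@np.array([(px[0]-cal["cx"])/f,(px[1]-cal["cy"])/f,1]); return T[:3,3],d
def onz(cal,px,z):
    o,d=ray(cal,px); return o+d*(z-o[2])/d[2]
def proj(cal,P):
    f=240/np.tan(np.radians(cal["fovy"])/2); T=np.array(cal["extrinsics"])
    p=T[:3,:3].T@(np.array(P)-T[:3,3]); return np.array([cal["cx"]+f*p[0]/p[2],cal["cy"]+f*p[1]/p[2]])
def tri(rays):
    A=0;b=0
    for o,d in rays:
        d=d/np.linalg.norm(d);M=np.eye(3)-np.outer(d,d);A=A+M;b=b+M@o
    return np.linalg.solve(A,b)
E
python3 - <<'E'
from h import *
for c in ["top","scene","wrist"]:
    im=viewer.camera(c); cv2.imwrite(f"pics/{c}0.png",im); cal=viewer.calibration(c)
    print(c,cal["fovy"],cal["cx"],cal["cy"],np.round(cal["extrinsics"],3).tolist())
    if c!="wrist":
      for n in ["rack","red_floor","plug18_mid","plug22_mid","plug26_mid"]:
        print(n,[(np.round(np.array(r["centre"])*[640,480]).tolist(),round(r["score"],2)) for r in spotter.search_frame(c,n)][:4])
o=monitor.get_obs();print(o["eef_pos"],o["eef_rot"],o["time_s"])
E
```

```text
top 46.47654054391473 325.3839080946419 248.54156099097997 [[-0.023, -0.995, 0.097, 0.482], [-1.0, 0.022, -0.011, -0.039], [0.009, -0.097, -0.995, 0.975], [0.0, 0.0, 0.0, 1.0]]
rack [([187.0, 276.0], 0.96), ([465.0, 281.0], 0.69)]
red_floor [([186.0, 278.0], 0.2)]
plug18_mid [([377.0, 253.0], 0.79), ([319.0, 160.0], 0.32)]
plug22_mid [([462.0, 233.0], 0.7)]
plug26_mid [([467.0, 282.0], 0.56)]
scene 49.81953642106662 317.99407656349945 237.65956271987937 [[0.699, 0.593, -0.399, 1.004], [0.715, -0.59, 0.375, -0.434], [-0.013, -0.548, -0.837, 0.936], [0.0, 0.0, 0.0, 1.0]]
rack [([370.0, 177.0], 0.81), ([278.0, 278.0], 0.18)]
red_floor []
plug18_mid [([278.0, 261.0], 0.78), ([199.0, 290.0], 0.48)]
plug22_mid [([224.0, 314.0], 0.74)]
plug26_mid [([201.0, 290.0], 0.97), ([173.0, 258.0], 0.72)]
wrist 61.962050445400564 319.01207440900134 247.91763407374714 [[0.294, 0.912, 0.288, 0.095], [0.956, -0.28, -0.089, 0.573], [-0.001, 0.301, -0.954, 0.374], [0.0, 0.0, 0.0, 1.0]]
[0.16871356 0.5497018  0.23930209] [ 3.90533417e-06  1.48349342e-01  9.88935019e-01 -6.58492559e-07] 0.65
```

View pics/top0.png

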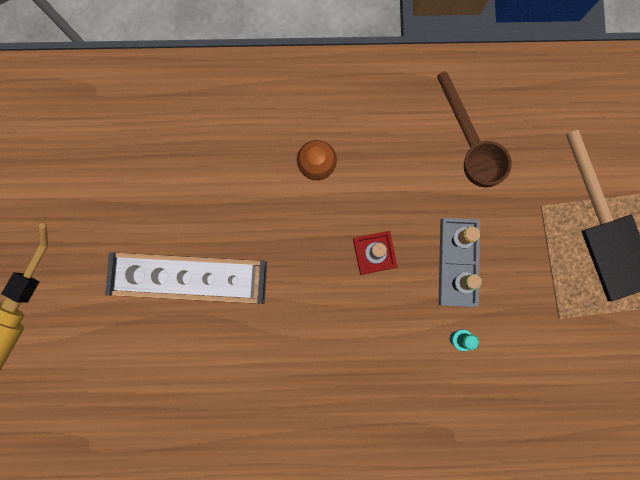

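View pics/scene0.png

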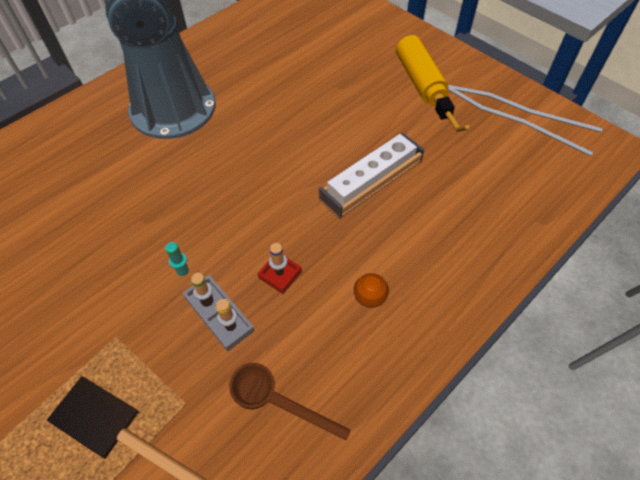

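The top view shows the rack at (187,276), with the small holes on the right (-y side). The red stand holds a plug at (377,253), the grey tray is at (460,262), and the turquoise decoy at (465,341). I'll enlarge the plug and the rack next.

```bash
python3 - <<'E'
from h import *
t=cv2.imread("pics/top0.png"); s=cv2.imread("pics/scene0.png")
a=cv2.resize(t[240:315,97:277],(800,333),interpolation=cv2.INTER_CUBIC)
b=cv2.resize(s[232:298,240:318],(307,260),interpolation=cv2.INTER_CUBIC)
c=cv2.resize(t[225:280,345:405],(283,260),interpolation=cv2.INTER_CUBIC)
d=cv2.resize(s[265:342,180:250],(210,231),interpolation=cv2.INTER_CUBIC)
o=np.zeros((593,800,3),np.uint8);o[:333]=a;o[333:,:307]=b;o[333:,307:590]=c;o[333:564,590:800]=d
cv2.imwrite("pics/crop1.png",o)
viewer.camera("top");ct=viewer.calibration("top");viewer.camera("scene");cs=viewer.calibration("scene")
rt=spotter.outline_of("top","plug18_mid");rs=spotter.outline_of("scene","plug18_mid")
for nm,r in (("t",rt),("s",rs)):
  for k in r[:3]:
    m=k["region"];v,u=np.nonzero(m);print(nm,k["score"],np.array(k["centre"])*[640,480],u.min(),u.max(),v.min(),v.max(),m.sum())
print("tri",tri([ray(ct,np.array(rt[0]["centre"])*[640,480]),ray(cs,np.array(rs[0]["centre"])*[640,480])]))
rk=spotter.outline_of("top","rack")[0]["region"];v,u=np.nonzero(rk)
box=cv2.boxPoints(cv2.minAreaRect(np.c_[u,v].astype(np.float32)));print(box)
for p in box: print(onz(ct,p,.044))
E
```

```text
t 0.69 [375.488 253.104] 365 386 242 263 380
t 0.38 [463.296 234.192] 452 479 227 247 462
s 0.91 [278.72  258.192] 269 286 243 275 440
tri [ 0.56260856 -0.12998373  0.0572497 ]
[[105.25232 295.45847]
 [107.72308 250.98462]
 [266.95386 259.83078]
 [264.4831  304.30463]]
[0.50211963 0.31656066 0.044     ]
[0.57592841 0.31360582 0.044     ]
[0.55535601 0.04875956 0.044     ]
[0.4816275  0.05376129 0.044     ]
```

View pics/crop1.png

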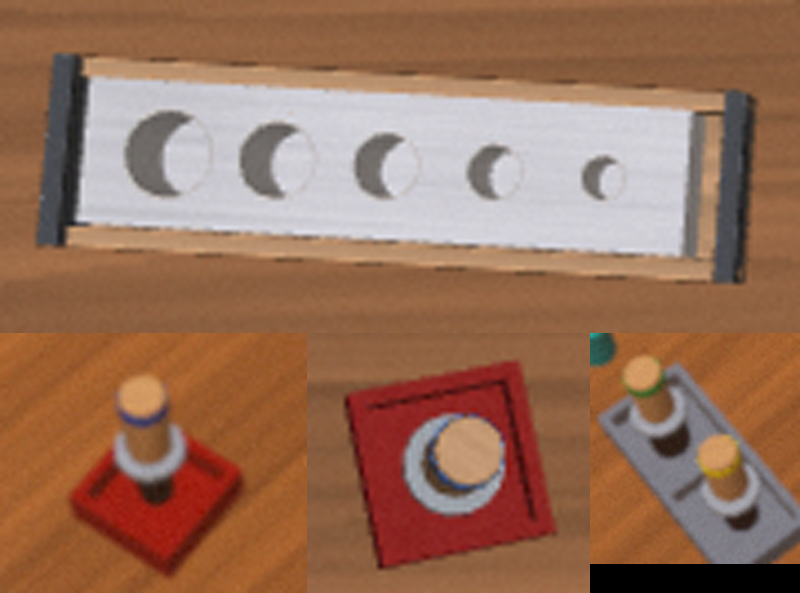

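The blue ring marks the plug in the red stand as the 18 mm one. The tray holds the green and yellow plugs, and the turquoise one is the decoy. Its hole is the second from the right, at about (208,279) in the top view. The slab sits well toward +y, since the gap is at the -y end. I'll move over the rack for a wrist view and line the jaws up with the row.

Call:
move_arm(motion=[[[-0.73, -0.4, 0], [0, 0, -0.16], 100], [[-1.47, -0.8, 0], [0, 0, -0.32], 100], [[-2.2, -1.2, 0], [0, 0, -0.48], 100], [[-2.94, -1.6, 0], [0, 0, -0.64], 100], [[-3.67, -2.0, 0], [0, 0, -0.8], 100], [[-4.4, -2.4, 0], [0, 0, -0.96], 100], [[-5.14, -2.8, 0], [0, 0, -1.12], 100], [[-5.9, -3.2, 0], [0, 0, -1.3], 100], [[-6.6, -3.6, 0], [0, 0, -1.45], 100], [[-7.35, -4.0, 0], [0, 0, -1.56], 100]])

```text
time_s: 2.15
eef_pos: [0.5209, 0.1896, 0.2395]
eef_rot: [0.0, 0.04, 0.999, 0.0]
wrist_force: [-0.1, -0.1, 0.3]
opening: 0.996
```

Call:
move_arm(motion=[[[0, 0, 0], [0, 0, 0], 100], [[0, 0, 0], [0, 0, 0], 100]])

```text
time_s: 2.4
eef_pos: [0.5195, 0.191, 0.239]
eef_rot: [-0.0, 0.04, 0.999, 0.0]
wrist_force: [0.0, -0.5, -1.0]
opening: 1.003
```

```bash
cat > m.py <<'E'
from h import *
ct=viewer.calibration("top");cs=viewer.calibration("scene")
pt=(379.6,250.2);ps=(276.3,247.7)
print("plug top tri",tri([ray(ct,pt),ray(cs,ps)]),"onz",onz(ct,pt,.101),onz(cs,ps,.101))
H=[(604,178),(495,172),(388,166),(277,160),(168,154)]
P=np.array([onz(ct,(97+u/4.444,240+v/4.444),.058) for u,v in H]);print(np.round(P,4))
E
python3 m.py; python3 - <<'E'
from h import *
o=monitor.get_obs();cal=viewer.calibration("wrist");im=viewer.camera("wrist")
print(o["eef_pos"],R.from_quat(np.roll(o["eef_rot"],-1)).as_matrix().round(4).tolist(),o["time_s"],o["wrist_force"])
np.save("cal1.npy",cal,allow_pickle=True)
cv2.imwrite("pics/w1.png",im)
E
```

```text
plug top tri [ 0.56329547 -0.13234576  0.09986877] onz [ 0.56215263 -0.13359762  0.101     ] [ 0.56496057 -0.13140472  0.101     ]
[[0.5223 0.1035 0.058 ]
 [0.5254 0.1435 0.058 ]
 [0.5285 0.1828 0.058 ]
 [0.5316 0.2236 0.058 ]
 [0.5347 0.2636 0.058 ]]
[0.51950994 0.19098437 0.23903918] [[-0.9967, 0.0806, -0.0008], [0.0806, 0.9967, 0.0003], [0.0009, 0.0002, -1.0]] 2.4 [ 0.01654277 -0.49592361 -1.00648191]
```

View pics/w1.png

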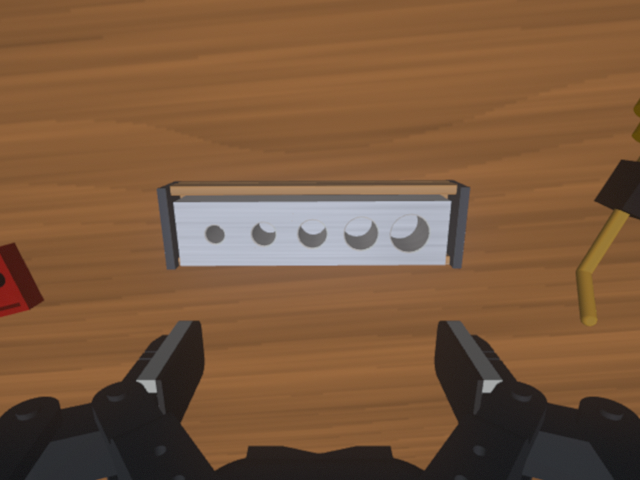

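The wrist view shows the five holes at about (215,234), (264,234), (313,233), (361,233) and (409,233), level with the jaws. I'll combine this with the top view.

```bash
python3 - <<'E'
from h import *
cal=np.load("cal1.npy",allow_pickle=True).item()
im=cv2.imread("pics/w1.png");cv2.imwrite("pics/w1c.png",cv2.resize(im[175:275,155:475],(800,250),interpolation=cv2.INTER_CUBIC))
P=np.array([onz(cal,p,.058) for p in [(215,234.5),(264,234),(313,233.3),(361,233),(409.3,233)]]);print(P.round(4))
ct=viewer.calibration("top")
tp=[(97+u/4.444,240+v/4.444) for u,v in [(604,178),(495,172),(388,166),(277,160),(168,154)]]
for a,b in zip(tp,[(215,234.5),(264,234),(313,233.3),(361,233),(409.3,233)]): print(tri([ray(ct,a),ray(cal,b)]).round(4))
# subpixel fit by circles rendered: edge-based ellipse for 18 hole
g=cv2.cvtColor(im,cv2.COLOR_BGR2GRAY)
for (u,v),r in zip([(215,234),(264,234),(313,233),(361,233),(409,233)],[12,15,18,21,24]):
    roi=g[v-r:v+r+1,u-r:u+r+1];m=(np.abs(roi.astype(int)-np.median(g[255:262,200:420]))>10).astype(np.uint8)
    c=max(cv2.findContours(m,0,1)[0],key=cv2.contourArea);x,y,w,h=cv2.boundingRect(c);print(u-r+x+(w-1)/2,v-r+y+(h-1)/2,w,h)
E
```

```text
[[0.5233 0.1058 0.058 ]
 [0.5261 0.1459 0.058 ]
 [0.5287 0.1859 0.058 ]
 [0.5316 0.2251 0.058 ]
 [0.5348 0.2645 0.058 ]]
[0.5233 0.1044 0.0546]
[0.5263 0.1448 0.0541]
[0.5296 0.185  0.0517]
[0.5321 0.2249 0.0549]
[0.5349 0.2643 0.057 ]
214.0 233.5 21 20
263.0 234.0 25 25
312.0 234.5 31 26
360.5 234.5 36 32
411.0 233.0 45 39
```

View pics/w1c.png

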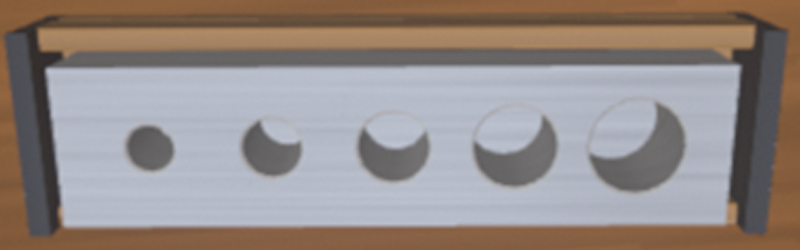

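Call:
move_arm(motion=[[[-0.16, -0.76, 0], [0, 0, 0], 100], [[-0.33, -1.52, 0], [0, 0, 0], 100], [[-0.5, -2.28, 0], [0, 0, 0], 100], [[-0.66, -3.04, 0], [0, 0, 0], 100], [[-0.83, -3.8, 0], [0, 0, 0], 100], [[-1.0, -4.56, 0], [0, 0, 0], 100], [[-1.16, -5.31, 0], [0, 0, 0], 100], [[-1.16, -5.31, 0], [0, 0, 0], 100], [[-1.16, -5.31, 0], [0, 0, 0], 100]])

```text
time_s: 3.58
eef_pos: [0.5635, -0.1307, 0.2392]
eef_rot: [-0.0, 0.039, 0.999, 0.0]
wrist_force: [-0.7, -0.2, 0.1]
opening: 0.993
```

```bash
python3 - <<'E'
from h import *
o=monitor.get_obs();cal=viewer.calibration("wrist");im=viewer.camera("wrist")
np.save("cal2.npy",cal,allow_pickle=True);cv2.imwrite("pics/w2.png",im)
print(o["eef_pos"],o["eef_rot"].round(4) if hasattr(o["eef_rot"],"round") else o["eef_rot"])
for n in ["plug18_mid"]:
  for k in spotter.outline_of("wrist",n)[:3]:
    v,u=np.nonzero(k["region"]);print(k["score"],np.array(k["centre"])*[640,480],u.min(),u.max(),v.min(),v.max())
p=proj(cal,(.563,-.132,.101));print(p)
x,y=int(p[0])-80,int(p[1])-60
print(x,y);cv2.imwrite("pics/w2c.png",cv2.resize(im[y:y+120,x:x+160],(800,600),interpolation=cv2.INTER_CUBIC))
E
```

```text
[ 0.56354759 -0.13072237  0.23916997] [-2.000e-04  3.940e-02  9.992e-01  4.000e-04]
0.62 [316.032 221.52 ] 297 338 197 251
[316.13724548 235.57844783]
236 175
```

View pics/w2c.png

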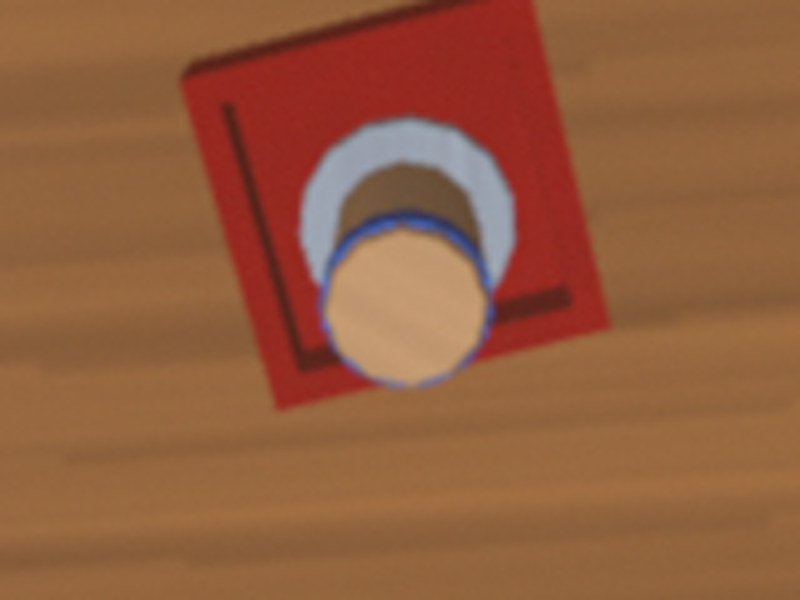

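Ring is blue: 18 mm plug confirmed, handle top at (317.6,236.4), giving about (0.5625, -0.131). Next is the descent and grasp.

Call:
move_arm(motion=[[[0.01, 0, 0.7], [0, 0, 0], 100], [[0.01, 0, 1.4], [0, 0, 0], 100], [[0.01, 0, 2.0], [0, 0, 0], 100], [[0.01, 0, 2.5], [0, 0, 0], 100], [[0.01, 0, 2.8], [0, 0, 0], 100], [[0.01, 0, 2.8], [0, 0, 0], 60], [[0.01, 0, 2.8], [0, 0, 0], 20], [[0.01, 0, 2.8], [0, 0, 0], 0], [[0.01, 0, 2.8], [0, 0, 0], 0], [[0.01, 0, 2.8], [0, 0, 0], 0]])

```text
time_s: 4.92
eef_pos: [0.5642, -0.1326, 0.0728]
eef_rot: [0.001, 0.04, 0.999, -0.0]
wrist_force: [0.3, 0.8, 5.7]
opening: 0.265
```

Call:
move_arm(motion=[[[0, 0, 0], [0, 0, 0], 0], [[0, 0, 0], [0, 0, 0], 0], [[0, 0, 0], [0, 0, 0], 0], [[0, 0, 0], [0, 0, 0], 0]])

```text
time_s: 5.42
eef_pos: [0.5642, -0.1326, 0.0728]
eef_rot: [0.001, 0.04, 0.999, -0.0]
wrist_force: [-0.7, 1.0, 5.8]
opening: 0.269
```

Call:
move_arm(motion=[[[0, 0, -0.3], [0, 0, 0], 0], [[0, 0, -0.9], [0, 0, 0], 0], [[0, 0, -1.6], [0, 0, 0], 0], [[0.15, 0.7, -1.6], [0, 0, 0], 0], [[0.32, 1.5, -1.6], [0, 0, 0], 0], [[0.5, 2.3, -1.6], [0, 0, 0], 0], [[0.68, 3.1, -1.6], [0, 0, 0], 0], [[0.85, 3.9, -1.6], [0, 0, 0], 0], [[1.0, 4.4, -1.6], [0, 0, 0], 0], [[1.0, 4.55, -1.6], [0, 0, 0], 0]])

```text
time_s: 6.68
eef_pos: [0.5246, 0.1464, 0.1681]
eef_rot: [0.0, 0.039, 0.999, 0.0]
wrist_force: [0.5, -0.7, -1.6]
opening: 0.262
```

Call:
move_arm(motion=[[[0, 0, 0], [0, 0, 0], 0], [[0, 0, 0], [0, 0, 0], 0], [[0, 0, 0], [0, 0, 0], 0], [[0, 0, 0], [0, 0, 0], 0]])

```text
time_s: 7.18
eef_pos: [0.5254, 0.144, 0.1673]
eef_rot: [-0.0, 0.041, 0.999, -0.0]
wrist_force: [-1.1, 0.3, -1.4]
opening: 0.261
```

```bash
python3 - <<'E'
from h import *
o=monitor.get_obs();cal=viewer.calibration("wrist");im=viewer.camera("wrist");s=viewer.camera("scene");t=viewer.camera("top")
np.save("cal3.npy",cal,allow_pickle=True);cv2.imwrite("pics/w3.png",im);cv2.imwrite("pics/s3.png",s);cv2.imwrite("pics/t3.png",t)
print(o["eef_pos"],o["eef_rot"],o["wrist_force"],o["opening"])
p=proj(viewer.calibration("scene"),(.526,.145,.09));x,y=int(p[0])-60,int(p[1])-60;print(p,x,y)
out=np.zeros((600,800,3),np.uint8)
out[:300,:400]=cv2.resize(im,(400,300),interpolation=cv2.INTER_AREA);out[:300,400:]=cv2.resize(s[y:y+90,x:x+120],(400,300),interpolation=cv2.INTER_CUBIC)
out[300:,:400]=cv2.resize(im[150:360,180:460],(400,300),interpolation=cv2.INTER_CUBIC)
p=proj(viewer.calibration("top"),(.526,.145,.09));x,y=int(p[0])-60,int(p[1])-45;print(x,y)
out[300:,400:]=cv2.resize(t[y:y+90,x:x+120],(400,300),interpolation=cv2.INTER_CUBIC)
cv2.imwrite("pics/c3.png",out)
E
```

```text
[0.52537431 0.1439678  0.16726086] [-4.54122142e-05  4.05538107e-02  9.99177354e-01 -4.38386594e-05] [-1.07712875  0.26112218 -1.43475182] 0.2612663896520284
[360.1199487  163.13978741] 300 103
143 232
```

View pics/c3.png

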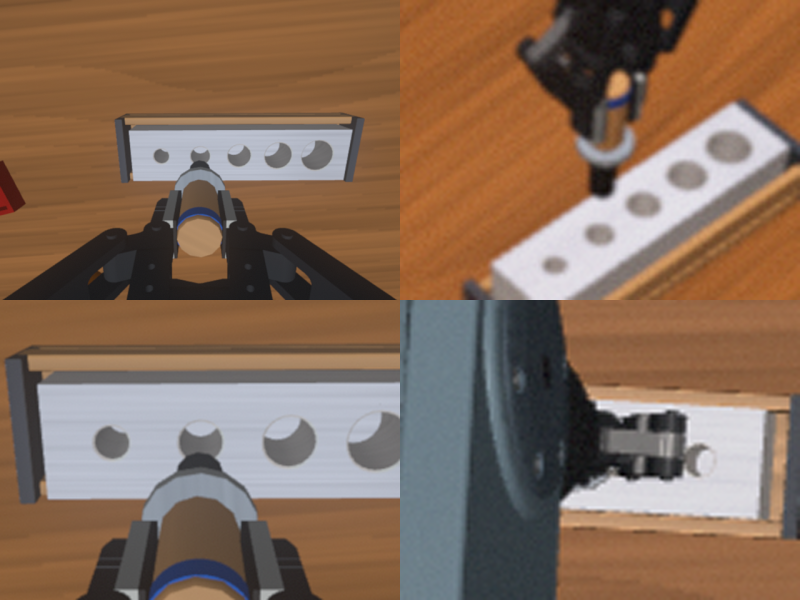

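Plug held upright. In the wrist view the shank tip and the 18 mm hole share the same column (~320). I'll compute the x offset numerically.

```bash
python3 - <<'E'
from h import *
cal=np.load("cal3.npy",allow_pickle=True).item();c2=np.load("cal2.npy",allow_pickle=True).item();c1=np.load("cal1.npy",allow_pickle=True).item()
print("plug at stand",onz(c2,(317.6,236.4),.101))
print("hole w1",onz(c1,(263.8,233.8),.058),"hole w3",onz(cal,(320.3,248.7),.058),"tri",tri([ray(c1,(263.8,233.8)),ray(cal,(320.3,248.7))]))
print("plug top now",onz(cal,(319,381),.1955))
# predicted foot outline with axis at tcp
for ax in [(.5254,.144)]:
  a=np.linspace(0,2*np.pi,12,endpoint=False)
  for z,r in((.0995,.009),(.1395,.018),(.1455,.018),(.1955,.012)):
    q=np.array([proj(cal,(ax[0]+r*np.cos(k),ax[1]+r*np.sin(k),z)) for k in a]);print(z,q.min(0).round(1),q.max(0).round(1))
im=cv2.imread("pics/w3.png");cv2.imwrite("pics/w3c.png",cv2.resize(im[220:420,240:400],(640,800))[:600]);g=im[:,320].astype(int).sum(1)//3
print(list(enumerate(g))[232:290]);print([(i,v.tolist()) for i,v in enumerate(im[340:410,320],340)][::3])
E
```

```text
plug at stand [ 0.56368509 -0.1310149   0.101     ]
hole w1 [0.52589179 0.1457103  0.058     ] hole w3 [0.52561478 0.14538717 0.058     ] tri [0.52651663 0.14530302 0.0553736 ]
plug top now [0.52514915 0.14466519 0.1955    ]
0.0995 [301.3 256. ] [334.5 287.1]
0.1395 [277.5 266. ] [358.  339.5]
0.1455 [276.1 271. ] [359.3 346.5]
0.1955 [278.7 348.2] [355.4 413.6]
[(232, np.int64(191)), (233, np.int64(184)), (234, np.int64(179)), (235, np.int64(186)), (236, np.int64(192)), (237, np.int64(194)), (238, np.int64(195)), (239, np.int64(195)), (240, np.int64(195)), (241, np.int64(194)), (242, np.int64(194)), (243, np.int64(196)), (244, np.int64(195)), (245, np.int64(155)), (246, np.int64(108)), (247, np.int64(104)), (248, np.int64(104)), (249, np.int64(105)), (250, np.int64(103)), (251, np.int64(103)), (252, np.int64(104)), (253, np.int64(102)), (254, np.int64(103)), (255, np.int64(103)), (256, np.int64(93)), (257, np.int64(69)), (258, np.int64(56)), (259, np.int64(55)), (260, np.int64(57)), (261, np.int64(55)), (262, np.int64(55)), (263, np.int64(55)), (264, np.int64(56)), (265, np.int64(55
[... 392 characters left out ...]
), (284, np.int64(152)), (285, np.int64(153)), (286, np.int64(151)), (287, np.int64(127)), (288, np.int64(92)), (289, np.int64(82))]
[(340, [81, 50, 41]), (343, [144, 85, 61]), (346, [59, 83, 107]), (349, [67, 94, 123]), (352, [102, 137, 174]), (355, [102, 137, 174]), (358, [102, 137, 174]), (361, [102, 139, 175]), (364, [102, 139, 175]), (367, [103, 140, 177]), (370, [105, 141, 179]), (373, [104, 140, 177]), (376, [104, 140, 177]), (379, [103, 140, 177]), (382, [105, 141, 179]), (385, [103, 140, 177]), (388, [102, 138, 175]), (391, [101, 137, 173]), (394, [101, 137, 173]), (397, [101, 138, 175]), (400, [104, 140, 178]), (403, [103, 141, 179]), (406, [103, 140, 178]), (409, [102, 138, 174])]
```

Plug axis ≈ (0.5255, 0.1450) and hole ≈ (0.5256, 0.1454), within the 0.8 mm clearance. Going down to just above the slab, then feeling in small steps.

Call:
move_arm(motion=[[[0, 0.005, 0.2], [0, 0, 0], 0], [[0, 0.005, 0.4], [0, 0, 0], 0], [[0, 0.005, 0.55], [0, 0, 0], 0], [[0, 0.005, 0.62], [0, 0, 0], 0], [[0, 0.005, 0.64], [0, 0, 0], 0], [[0, 0.005, 0.64], [0, 0, 0], 0], [[0, 0.005, 0.64], [0, 0, 0], 0]])

```text
time_s: 8.2
eef_pos: [0.5255, 0.145, 0.1293]
eef_rot: [0.0, 0.04, 0.999, 0.0]
wrist_force: [-0.1, 0.5, -1.3]
opening: 0.267
```

Call:
move_arm(motion=[[[0, 0, 0.01], [0, 0, 0], 0], [[0, 0, 0.02], [0, 0, 0], 0], [[0, 0, 0.03], [0, 0, 0], 0], [[0, 0, 0.03], [0, 0, 0], 0]])

```text
time_s: 8.7
eef_pos: [0.5252, 0.145, 0.127]
eef_rot: [-0.0, 0.04, 0.999, -0.0]
wrist_force: [0.0, 0.5, -1.7]
opening: 0.264
```

Call:
move_arm(motion=[[[0, 0, 0.01], [0, 0, 0], 0], [[0, 0, 0.02], [0, 0, 0], 0], [[0, 0, 0.02], [0, 0, 0], 0]])

```text
time_s: 9.07
eef_pos: [0.5252, 0.145, 0.1258]
eef_rot: [-0.0, 0.04, 0.999, -0.0]
wrist_force: [-0.7, -0.5, -1.1]
opening: 0.265
```

Call:
move_arm(motion=[[[0, 0, 0.01], [0, 0, 0], 0], [[0, 0, 0.02], [0, 0, 0], 0], [[0, 0, 0.02], [0, 0, 0], 0]])

```text
time_s: 9.45
eef_pos: [0.5252, 0.145, 0.1246]
eef_rot: [-0.0, 0.04, 0.999, -0.0]
wrist_force: [0.2, 0.5, -1.8]
opening: 0.266
```

Call:
move_arm(motion=[[[0, 0, 0.01], [0, 0, 0], 0], [[0, 0, 0.02], [0, 0, 0], 0], [[0, 0, 0.02], [0, 0, 0], 0]])

```text
time_s: 9.82
eef_pos: [0.5254, 0.145, 0.1235]
eef_rot: [0.0, 0.04, 0.999, -0.0]
wrist_force: [1.0, -0.2, -2.0]
opening: 0.264
```

Call:
move_arm(motion=[[[0, 0, 0.01], [0, 0, 0], 0], [[0, 0, 0.02], [0, 0, 0], 0], [[0, 0, 0.03], [0, 0, 0], 0], [[0, 0, 0.03], [0, 0, 0], 0]])

```text
time_s: 10.32
eef_pos: [0.5254, 0.145, 0.1217]
eef_rot: [0.0, 0.04, 0.999, -0.0]
wrist_force: [0.7, -0.0, -0.1]
opening: 0.265
```

Call:
move_arm(motion=[[[0, 0, 0.01], [0, 0, 0], 0], [[0, 0, 0.02], [0, 0, 0], 0], [[0, 0, 0.03], [0, 0, 0], 0], [[0, 0, 0.03], [0, 0, 0], 0]])

```text
time_s: 10.82
eef_pos: [0.5255, 0.1449, 0.1199]
eef_rot: [0.0, 0.04, 0.999, -0.0]
wrist_force: [2.5, -0.4, -1.8]
opening: 0.265
```

The shank is in the hole, with a light +x wall contact. I'll ease +x 0.4 mm and continue.

Call:
move_arm(motion=[[[-0.006, 0, 0.02], [0, 0, 0], 0], [[-0.006, 0, 0.04], [0, 0, 0], 0], [[-0.006, 0, 0.06], [0, 0, 0], 0], [[-0.006, 0, 0.08], [0, 0, 0], 0], [[-0.006, 0, 0.08], [0, 0, 0], 0]])

```text
time_s: 11.45
eef_pos: [0.5256, 0.1449, 0.1149]
eef_rot: [0.0, 0.04, 0.999, -0.0]
wrist_force: [2.2, -1.5, -1.5]
opening: 0.267
```

Call:
move_arm(motion=[[[0, 0, 0.02], [0, 0, 0], 0], [[0, 0, 0.04], [0, 0, 0], 0], [[0, 0, 0.06], [0, 0, 0], 0], [[0, 0, 0.08], [0, 0, 0], 0], [[0, 0, 0.1], [0, 0, 0], 0], [[0, 0, 0.1], [0, 0, 0], 0]])

```text
time_s: 12.2
eef_pos: [0.5256, 0.145, 0.109]
eef_rot: [-0.0, 0.04, 0.999, -0.0]
wrist_force: [2.8, -1.3, -1.0]
opening: 0.266
```

Call:
move_arm(motion=[[[-0.008, -0.004, 0.02], [0, 0, 0], 0], [[-0.008, -0.004, 0.04], [0, 0, 0], 0], [[-0.008, -0.004, 0.06], [0, 0, 0], 0], [[-0.008, -0.004, 0.08], [0, 0, 0], 0], [[-0.008, -0.004, 0.1], [0, 0, 0], 0], [[-0.008, -0.004, 0.12], [0, 0, 0], 0], [[-0.008, -0.004, 0.12], [0, 0, 0], 0]])

```text
time_s: 13.08
eef_pos: [0.5258, 0.1448, 0.1016]
eef_rot: [-0.0, 0.04, 0.999, 0.0]
wrist_force: [1.7, -0.7, -2.3]
opening: 0.266
```

Call:
move_arm(motion=[[[0, 0, 0.02], [0, 0, 0], 0], [[0, 0, 0.04], [0, 0, 0], 0], [[0, 0, 0.06], [0, 0, 0], 0], [[0, 0, 0.08], [0, 0, 0], 0], [[0, 0, 0.1], [0, 0, 0], 0], [[0, 0, 0.12], [0, 0, 0], 0], [[0, 0, 0.14], [0, 0, 0], 0], [[0, 0, 0.14], [0, 0, 0], 0]])

```text
time_s: 14.08
eef_pos: [0.5259, 0.1447, 0.0933]
eef_rot: [-0.0, 0.04, 0.999, -0.0]
wrist_force: [0.8, 0.3, -1.5]
opening: 0.268
```

Call:
move_arm(motion=[[[0, 0, 0.02], [0, 0, 0], 0], [[0, 0, 0.04], [0, 0, 0], 0], [[0, 0, 0.06], [0, 0, 0], 0], [[0, 0, 0.08], [0, 0, 0], 0], [[0, 0, 0.08], [0, 0, 0], 0]])

```text
time_s: 14.7
eef_pos: [0.526, 0.1447, 0.0886]
eef_rot: [-0.0, 0.04, 0.999, -0.0]
wrist_force: [-0.1, 0.4, -1.2]
opening: 0.265
```

Call:
move_arm(motion=[[[0, 0, 0.01], [0, 0, 0], 0], [[0, 0, 0.02], [0, 0, 0], 0], [[0, 0, 0.02], [0, 0, 0], 0]])

```text
time_s: 15.08
eef_pos: [0.526, 0.1447, 0.0875]
eef_rot: [-0.0, 0.04, 0.999, -0.0]
wrist_force: [0.1, 0.3, -1.9]
opening: 0.267
```

Call:
move_arm(motion=[[[0, 0, 0.01], [0, 0, 0], 0], [[0, 0, 0.01], [0, 0, 0], 0]])

```text
time_s: 15.32
eef_pos: [0.526, 0.1447, 0.0868]
eef_rot: [-0.0, 0.04, 0.999, 0.0]
wrist_force: [0.4, -0.1, -2.0]
opening: 0.266
```

Call:
move_arm(motion=[[[0, 0, 0.01], [0, 0, 0], 0], [[0, 0, 0.01], [0, 0, 0], 0]])

```text
time_s: 15.58
eef_pos: [0.526, 0.1447, 0.0862]
eef_rot: [-0.0, 0.04, 0.999, -0.0]
wrist_force: [-0.8, -0.1, -1.7]
opening: 0.265
```

Call:
move_arm(motion=[[[0, 0, 0.005], [0, 0, 0], 0], [[0, 0, 0.005], [0, 0, 0], 0]])

```text
time_s: 15.82
eef_pos: [0.526, 0.1447, 0.086]
eef_rot: [-0.0, 0.04, 0.999, -0.0]
wrist_force: [-0.2, 0.3, -1.8]
opening: 0.264
```

Call:
move_arm(motion=[[[0, 0, 0.005], [0, 0, 0], 0], [[0, 0, 0.01], [0, 0, 0], 0], [[0, 0, 0.01], [0, 0, 0], 0]])

```text
time_s: 16.2
eef_pos: [0.526, 0.1447, 0.0854]
eef_rot: [-0.0, 0.04, 0.999, -0.0]
wrist_force: [0.3, -0.6, -1.5]
opening: 0.263
```

Call:
move_arm(motion=[[[0, 0, 0.005], [0, 0, 0], 0], [[0, 0, 0.005], [0, 0, 0], 0]])

```text
time_s: 16.45
eef_pos: [0.526, 0.1447, 0.085]
eef_rot: [-0.0, 0.04, 0.999, -0.0]
wrist_force: [-0.2, 0.4, -1.6]
opening: 0.265
```

Call:
move_arm(motion=[[[0, 0, 0.005], [0, 0, 0], 0], [[0, 0, 0.01], [0, 0, 0], 0], [[0, 0, 0.01], [0, 0, 0], 0]])

```text
time_s: 16.82
eef_pos: [0.5261, 0.1447, 0.0848]
eef_rot: [0.0, 0.04, 0.999, -0.0]
wrist_force: [-2.4, 0.4, 2.6]
opening: 0.264
```

Call:
move_arm(motion=[[[0, 0, 0.005], [0, 0, 0], 0], [[0, 0, 0.005], [0, 0, 0], 0]])

```text
time_s: 17.08
eef_pos: [0.5261, 0.1447, 0.0848]
eef_rot: [0.0, 0.04, 0.999, -0.0]
wrist_force: [-3.9, 0.3, 6.3]
opening: 0.264
```

The collar is seated: TCP stopped at 0.0848 with a net 8 N. Releasing and rising.

Call:
move_arm(motion=[[[0, 0, 0], [0, 0, 0], 70], [[0, 0, 0], [0, 0, 0], 100], [[0, 0, 0], [0, 0, 0], 100], [[0, 0, 0], [0, 0, 0], 100], [[0, 0, 0], [0, 0, 0], 100]])

```text
time_s: 17.7
eef_pos: [0.526, 0.1447, 0.0842]
eef_rot: [0.0, 0.04, 0.999, -0.0]
wrist_force: [0.9, -0.3, 0.2]
opening: 1.003
```

Call:
move_arm(motion=[[[0, 0, -0.2], [0, 0, 0], 100], [[0, 0, -0.6], [0, 0, 0], 100], [[0, 0, -1.2], [0, 0, 0], 100], [[0, 0, -1.8], [0, 0, 0], 100], [[0, 0, -2.3], [0, 0, 0], 100], [[0, 0, -2.3], [0, 0, 0], 100], [[0, 0, -2.3], [0, 0, 0], 100]])

```text
time_s: 18.58
eef_pos: [0.5256, 0.1447, 0.2218]
eef_rot: [-0.0, 0.04, 0.999, -0.0]
wrist_force: [0.5, -0.2, -0.6]
opening: 0.999
```

```bash
python3 - <<'E'
from h import *
o=monitor.get_obs();cal=viewer.calibration("wrist");im=viewer.camera("wrist");s=viewer.camera("scene");cs=viewer.calibration("scene")
cv2.imwrite("pics/s4.png",s)
print(o["eef_pos"],o["wrist_force"],o["opening"])
a=np.linspace(0,2*np.pi,24,endpoint=False)
for n,c in(("w",cal),("s",cs)):
  for z,r in((.064,.018),(.114,.012)):
    q=np.array([proj(c,(.526+r*np.cos(k),.145+r*np.sin(k),z)) for k in a]);print(n,z,q.min(0).round(1),q.max(0).round(1))
p=proj(cs,(.526,.145,.085));x,y=int(p[0])-50,int(p[1])-40
q=proj(cal,(.526,.145,.085));u,v=int(q[0])-80,int(q[1])-60;print(x,y,u,v)
out=np.zeros((600,800,3),np.uint8)
out[:300,:400]=cv2.resize(s[y:y+75,x:x+100],(400,300),interpolation=cv2.INTER_CUBIC)
out[:300,400:]=cv2.resize(im[v:v+120,u:u+160],(400,300),interpolation=cv2.INTER_CUBIC)
out[300:,:400]=cv2.resize(s,(400,300),interpolation=cv2.INTER_AREA)
out[300:,400:]=cv2.resize(im,(400,300),interpolation=cv2.INTER_AREA)
cv2.imwrite("pics/c4.png",out)
E
```

```text
[0.52561438 0.14467646 0.22176724] [ 0.46050002 -0.24528215 -0.56391536] 0.9985489795477697
w 0.064 [295.  206.3] [342.5 252.2]
w 0.114 [299.8 231.7] [337.4 267.4]
s 0.064 [351.3 164.8] [367.7 177.4]
s 0.114 [355.1 151.4] [366.4 159.8]
309 124 238 177
```

View pics/c4.png

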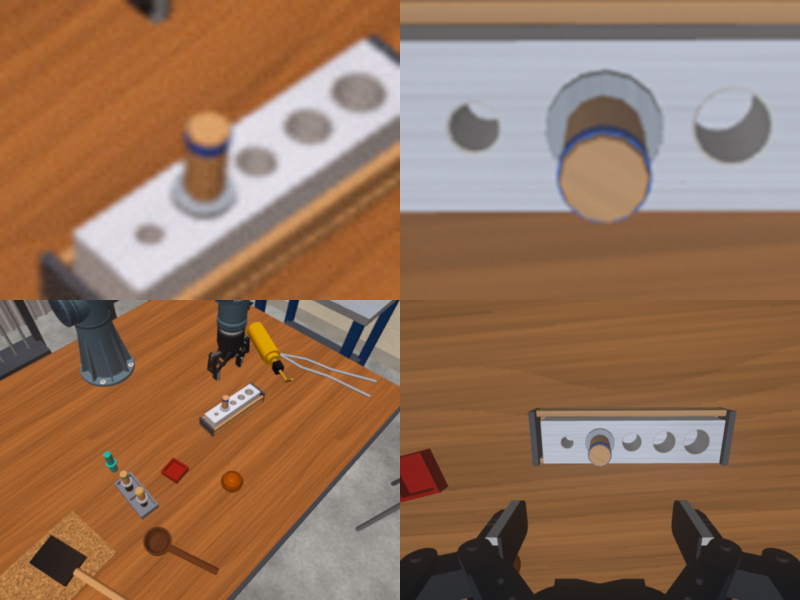

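The plug is upright in the second hole with its collar flat on the slab: collar columns 296–343 against 295–342.5 predicted for home. Everything else is undisturbed and the gripper is clear.

```bash
python3 -c "
from bench import workorder
print(workorder.hand_in())"
```

```text
the job is handed in; nothing more can be done
None
```

The plug in the red stand was the 18 mm one (blue ring). I put it in the 18 mm hole of the rack, second from the -y end, and handed the job in at about 19 s on the robot's clock.

- **Insertion:** It went in without needing a search. Side forces stayed under 3 N on the way down. On the last millimetre, when the collar met the slab, the net push was about 8 N and the side force about 4 N. These are readings from the ends of the moves; I didn't see forces in between.
- **Final check:** After I released it and raised the arm, the wrist and scene pictures showed the plug upright with its collar on the slab. In the wrist picture the collar was within about 1 pixel of where it should be when home. In the scene picture the tray plugs, the paperweight and the ladle looked undisturbed, though I did not measure them.
- **Disagreements:** The top and wrist cameras differed by about 2 mm on the hole's y position, within their calibration. I used the wrist value, and the insertion bore it out. The collar touched down about 1 mm lower than I expected, which I put down to the height reading at the grasp.

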